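Check a silver bar on the arrested beam balance

ROBOT

A 6-joint arm with a two-finger parallel gripper is mounted at the origin on the work surface. World frame = base frame: x ahead of the robot, y to its left, z up, the work surface at z = 0. Lengths are in m, angles in rad, forces in N, time in s.
With the tool pointing down it reaches from about 0.375 to 0.9 m from the base axis. Payload 3.1 kg.
Tool frame: the origin (TCP) lies between the finger pads; the fingertips stand manip.finger_overhang ahead of it and the grasp point (between the pads) lies 5 mm behind it (manip.finger_overhang is the distance from the TCP to the fingertips, in m); z points along the fingers, y is the line along which they close (so a half turn about z gives the same grasp; the last joint's range is limited). The gripper opens to 85 mm and grips with 20 to 120 N. Pads are 22 mm wide; open, the fingers measure 114 mm over their backs; the gripper's body (76 mm by 85 mm) begins 54 mm behind the grasp point. The pads swing forward as they close: fully open they stand 13 mm farther back than shut.
Start: joints at [-1.466, 0.527, 1.433, -0, 1.181, -0.178], TCP at [0.175, -0.6, 0.214] pointing down, gripper open.
Joint ranges: [-3.08, 3.08], [-0.75, 2.2], [0.22, 2.44], [-1.43, 4.57], [0, 2.65], [-2.85, 2.85]. Speed limits (rad/s): [2.79, 2.79, 3.14, 3.14, 3.14, 3.14].

INTERFACE

Orientations are given as a unit quaternion [x, y, z, w].
In Python, from station import manip gives the robot as it stands.
- The arm moves only by the tool drive_tool, never from a script. Its argument "plan" is a list of rows, each a list of 7 numbers: the shift along the tool's x, y, z in m, then the turn, a rotation vector about the tool's x, y, z in degrees, then the opening, from -1 (shut) to 1 (fully open). In form: [[x, y, z, wx, wy, wz, gripper], ...]. A call has 1 to 10 rows; each row shifts and turns the commanded pose from where the row before left it, along the tool's axes as they then stand; what a row does not reach is not made up. A row lasts 1/10 s, in which the tool goes at most 50 mm and 8.59 degrees, less where a joint would pass 70% of its speed; a pose out of reach is approached as far as the arm can. A call is refused whole if a number of a shift passes 0.05 or a number of a turn 8.59, either way. A call with a gripper value outside its range is refused whole. The fingers move at their own pace and stop on an object; "newtons" is the grip in N (left out, the last holds). Time passes only in rows, so rows that do not move let the fingers close. It gives the time, the measured TCP pose, the force, the opening and the grip force at its end, in the units of the state.
- manip.sense(): the state, without advancing time (a new reading comes with each control period).
- manip.snapshot(name): name is "scene" or "top" or "wrist"; returns a dict with "image" (420x560x3 uint8, red, green, blue), "z_map" (420x560 float32, m along the optical axis (not along the pixel's ray), 0 where there is no reading), "fov_y" (degrees; the focal length in pixels is half the picture's height over the tangent of half this angle, whatever the lens; pixels are square), "cx", "cy" (the principal point, pixels), "extrinsics" (4x4, takes a point from camera to world coordinates); the wrist camera has in their place "mount" (4x4, takes a point from camera to tool coordinates, whose origin is the TCP and whose axes are the flange's). Camera axes: x right, y up, looking along -z (the intrinsics and any distortion apply to the point x, -y, -z); pixel columns grow to the right and rows downward; lengths in m; the calibration is good to about 2 mm. The wrist camera is an equidistant fisheye: a pixel r from the principal point sees the ray r / f radians off the axis. A picture is of the moment at which its call begins: read the wrist's pose just before it.
- manip.sign_off(): hands the job in; it is judged then, once.
The state is a dict: "t": time; "q": joint angles; "qd": joint speeds; "tau": joint torques, N m; "tcp_pos": TCP position; "tool_rot": TCP orientation; "force": force on the tool from outside, world axes, zero at the start; "ft_torque": the same for the moment, N m; "finger_gap": opening from 0.0 (shut) to 1.0 (fully open); "gripper_force": force on a finger pad.
Only numpy, scipy, OpenCV 4.12 (cv2) and the standard library are available. Lean on these libraries where they do the work, as an engineer would, in place of code of your own. Each camera call takes 0.05 s, during which the arm holds its last target. There are 200 camera calls.

TASK

Weigh the silver bar against the brass weight on the beam balance: with the beam still arrested, set the bar down gently in the middle of the empty pan. Then swing the red-knobbed arrest lever fully over to release the beam, let it tip down on the bar's side and come to rest for a second or two without touching it, and swing the lever fully back so the beam is arrested level again. Leave the bar and the weight in their pans, and everything else where it was.

Things in the scene. Friction and masses are not known exactly. Their poses are not given: they have to be found in the camera images.
- balance: beam balance fixed to the bench: base 155 x 270 mm, 30 mm high, brass fork column up to 125 mm, 220 mm brass beam hinged across it. Origin: underside, directly below the beam's hinge; x from the robot's side to the far side, y along the beam to the left pan, z up. The base spans x = -85 to +70 mm. The hinge axis lies along x, 115 mm above the origin.
- pan_right (a point): the empty pan, on the right (-y) end of the beam: rectangular steel tray 90 mm (x) by 96 mm (y), fixed rigidly to the beam and tilting with it, its lip 3 mm wide and 5 mm above the floor. Origin: centre of the pan's floor (top face), 110 mm from the beam's hinge, 128 mm above the bench when level; axes then as the balance's.
- pan_left (a point): the like pan at the left (+y) end of the beam, holding the brass weight; origin at the centre of its floor.
- beam (a joint): tilt of the beam, rad: 0 level, positive when the right pan (for the bar) is down; stops at -0.12 and +0.12. Held level while the arrest is on. The swing is damped; when released with the bar loaded it tips to +0.12 within about a second.
- arrest_lever (a joint): rad: 0 = stop, beam arrested (knob to the robot's left); 1.2 = other stop, released (knob to the right). Vertical axis at the balance's front; counterclockwise from above as it grows. Stays where left; 1.5 to 3 N at the knob moves it. Its cam lowers a yoke with two red pads under the beam, which is quite free from 0.8 on and level again only near 0.
- lever_knob (a point): top centre of the lever's upright round red knob: 16 mm in diameter, standing free for 43 mm below this point, 80 mm from the lever's axis, its top 86 mm above the bench. Below it is the steel lever bar, 10 mm thick.
- lever_hinge (a point): point on the lever's vertical axis at the height of the knob's top, 60 mm in front (-x) of the balance's origin. With the lever halfway (0.6 rad) the knob lies straight along the balance's -x from this point.
- silver_bar: the bar to weigh: bright silver-white, 75 x 20 x 18 mm (long along its x, 20 mm along y), about 0.28 kg, lying flat on the blue felt board. Always clearly heavier than the brass weight. Origin: centre of its underside.
- brass_weight: knobbed round brass weight of 0.15 kg, 34 mm across and 41 mm high, standing in the left pan; stays there. Origin: centre of its underside.
- brass_bar: yellow brass bar of the same size as the silver one, beside it on the board; leave alone. Origin: centre of its underside.
- copper_bar: reddish copper bar of the same size, also on the board; leave alone. Origin: centre of its underside.
- bar_board: fixed wooden board 130 x 210 mm, felt-covered, top 8 mm above the bench, with the three bars lying about along its x, some 60 mm apart along its y, in any order. Origin: underside centre.
- hammer: bench hammer lying flat; a bystander. Origin at its underside.
- flat_file: flat hand file with a wooden handle, 195 mm long, lying flat; a bystander. Origin at its underside.
- jar: amber screw-top jar, 60 mm across, 75 mm high; a bystander. Origin at its underside.
- bangle: silver-coloured bangle lying flat, 68 mm across, 12 mm high; a bystander. Origin at its underside.
- pliers: red-handled pliers lying flat, about 160 mm long; a bystander. Origin at its underside.
There are look-alikes about, which are no part of the job. What is shaped like the brass_weight but blue, green or pink is not meant.

How it is judged:
On the way, in this order (a step that is already met when the one before it is completed fails the run):
1. the silver bar lies let go in the middle of the right pan with the beam still arrested (x of silver_bar in the frame of pan_right between -0.025 and 0.025 m and y of silver_bar in the frame of pan_right between -0.025 and 0.025 m and z of silver_bar in the frame of pan_right between -0.004 and 0.006 m and value of joint arrest_lever below 0.3 rad and contact force between the fingers and silver_bar below 0.3 N), for 0.3 s.
2. the beam is fully released and rests tipped down on the bar's side (x of silver_bar in the frame of pan_right between -0.025 and 0.025 m and y of silver_bar in the frame of pan_right between -0.025 and 0.025 m and z of silver_bar in the frame of pan_right between -0.004 and 0.006 m and value of joint arrest_lever above 1.05 rad and value of joint beam above 0.09 rad and velocity of joint beam between -0.05 and 0.05 rad/s), for 0.5 s.
At the end, for the whole second after the job is handed in: the arrest lever is back within 0.15 rad of its arrested stop, the beam is level within 0.035 rad and still, the silver bar rests on the floor of the right pan and the brass weight on that of the left pan, each within 25 mm of the pan's centre in x and y (x of silver_bar in the frame of pan_right between -0.025 and 0.025 m and y of silver_bar in the frame of pan_right between -0.025 and 0.025 m and z of silver_bar in the frame of pan_right between -0.004 and 0.006 m and x of brass_weight in the frame of pan_left between -0.025 and 0.025 m and y of brass_weight in the frame of pan_left between -0.025 and 0.025 m and z of brass_weight in the frame of pan_left between -0.004 and 0.006 m and value of joint arrest_lever below 0.15 rad and value of joint beam between -0.035 and 0.035 rad and velocity of joint beam between -0.05 and 0.05 rad/s and linear speed of silver_bar below 0.02 m/s); the robot touches nothing.
It fails at once if the beam is released (lever beyond 0.4 rad) while the silver bar is not in the middle of the right pan (value of joint arrest_lever above 0.4 rad and not (x of silver_bar in the frame of pan_right between -0.025 and 0.025 m and y of silver_bar in the frame of pan_right between -0.025 and 0.025 m and z of silver_bar in the frame of pan_right between -0.004 and 0.006 m)).
It fails at once if the robot touches the beam or a pan while it is released (lever beyond 0.4 rad) (value of joint arrest_lever above 0.4 rad and contact force between any of the arm, the fingers and beam above 0.5 N).
It fails at once if the bar is dropped or pressed hard on the pan (over 30 N) (contact force between silver_bar and beam above 30 N).
It fails at once if the brass weight is shifted out of the middle of its pan (not (x of brass_weight in the frame of pan_left between -0.025 and 0.025 m and y of brass_weight in the frame of pan_left between -0.025 and 0.025 m and z of brass_weight in the frame of pan_left between -0.004 and 0.006 m)).
It fails at once if another thing on the bench is moved by more than 20 mm (distance of any of brass_bar, copper_bar, hammer, flat_file, jar, bangle, pliers from where it was at the start of the episode above 0.02 m).
It also fails if it takes over 72 s, if anything falls off the work surface, if the arm or the gripper's body presses on something with over 40 N, if the wrist force passes 120 N, or if a joint passes its speed limit or range.

## Working session

There is one attempt and no reset: what is moved stays moved. The work goes in short steps, Python scripts to look and compute and a tool call to move; the robot and the scene stay as the last step left them, time stands still between calls to the robot, and variables do not carry over. Pictures are saved under pics/ and viewed, at most 10 in all, crops included, and the job is handed in when it is done.

Besides the shell and the picture viewer there is one more tool, called after "Request:" in YAML: its name, and indented under it one key for each argument. drive_tool: Moves the arm, as the interface text tells. Its arguments: {"type":"object","properties":{"plan":{"type":"array"},"newtons":{"type":"number"}},"required":["plan"]}

```bash
mkdir -p pics; ls; cat > h.py <<'E'
import numpy as np, cv2
from station import manip
def save(s,n): cv2.imwrite('pics/'+n+'.png', s['image'][:,:,::-1])
def pts(s):
    # world point for each pixel from depth (static cameras)
    h,w=s['z_map'].shape; f=h/2/np.tan(np.radians(s['fov_y'])/2)
    v,u=np.mgrid[:h,:w]; z=s['z_map']
    P=np.stack([(u-s['cx'])/f*z,-(v-s['cy'])/f*z,-z],-1)
    E=np.array(s['extrinsics']); return P@E[:3,:3].T+E[:3,3]
E
python3 - <<'E'
from h import *
for n in('top','scene'):
    s=manip.snapshot(n); save(s,n+'0'); np.savez('pics/'+n+'0.npz',**s)
    print(n,s['fov_y'],s['cx'],s['cy'],np.round(s['extrinsics'],3).tolist(),[k for k in s])
print(manip.finger_overhang, manip.sense())
E
```

```text
pics
top 57.78749551232403 279.86122684611036 217.7309094861782 [[-0.012, 0.975, -0.221, 0.379], [-1.0, -0.013, -0.0, -0.073], [-0.003, 0.221, 0.975, 1.111], [0.0, 0.0, 0.0, 1.0]] ['image', 'z_map', 'fov_y', 'cx', 'cy', 'extrinsics']
scene 44.91167293297635 278.3884659448768 211.5182891602836 [[-0.844, -0.43, 0.321, 0.983], [0.536, -0.661, 0.525, 0.607], [-0.014, 0.615, 0.788, 1.121], [0.0, 0.0, 0.0, 1.0]] ['image', 'z_map', 'fov_y', 'cx', 'cy', 'extrinsics']
0.014 {'t': 0.1, 'q': array([-1.46551698e+00,  5.28389173e-01,  1.43381051e+00, -8.52723474e-06,
        1.18141068e+00, -1.78513617e-01]), 'qd': array([-0.00032834, -0.00097934, -0.00290192,  0.00206791,  0.00060031,
        0.00086674]), 'tau': array([-2.09626160e-05, -4.43303883e+01, -1.78586447e+01, -2.60088955e-04,
        3.92364876e-03, -1.72463848e-05]), 'tcp_pos': array([ 0.17494225, -0.59928753,  0.21351015]), 'tool_rot': array([ 9.89948842e-01,  1.41422323e-01,  3.29929050e-05, -1.00832182e-03]), 'force': array([-0.30774411, -0.18539468, -0.79460213]), 'ft_torque': array([-0.01058351, -0.0252879 ,  0.03462626]), 'gripper_force': 0.0, 'finger_gap': 1.0010031159138855}
```

View pics/top0.png

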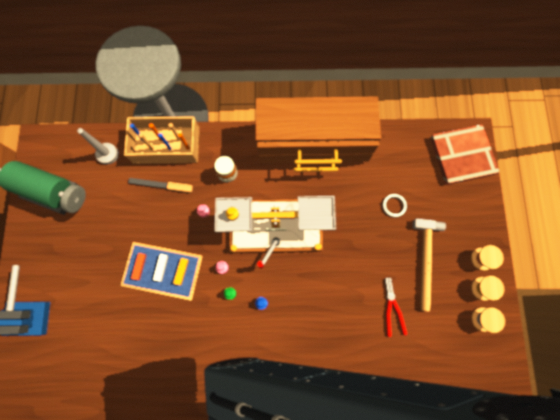

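View pics/scene0.png

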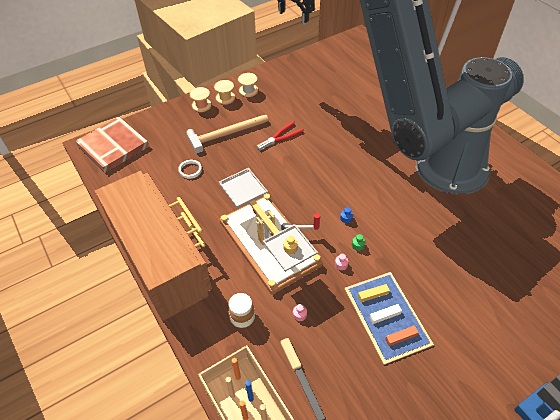

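The top view shows the board with bars at (139,266) reddish, (161,267) white and (181,271) yellow. The empty pan is at (317,213), the weight's pan at (233,213) and the red knob at (261,264). The white one fits the silver bar; I'll measure now and confirm it in a crop.

```bash
cat >> h.py <<'E'
def ray(s,uv,z):
    f=s['image'].shape[0]/2/np.tan(np.radians(float(s['fov_y']))/2); E=np.array(s['extrinsics'])
    d=E[:3,:3]@np.array([(uv[0]-s['cx'])/f,-(uv[1]-s['cy'])/f,-1.]); o=E[:3,3]
    return o+d*(z-o[2])/d[2]
def rect(s,m,box,z,name):
    # min-area rectangle of a mask within box (u0,v0,u1,v1), corners cast to height z
    k=np.zeros(m.shape,np.uint8); u0,v0,u1,v1=box; k[v0:v1,u0:u1]=m[v0:v1,u0:u1]
    n,l,st,c=cv2.connectedComponentsWithStats(k); i=1+np.argmax(st[1:,4])
    cs,_=cv2.findContours((l==i).astype(np.uint8),cv2.RETR_EXTERNAL,cv2.CHAIN_APPROX_NONE)
    W=np.array([ray(s,p[0],z)[:2] for p in cs[0]])
    r=cv2.minAreaRect((W*1000).astype(np.float32)); P=pts(s)[l==i]
    b=cv2.boxPoints(r); 
    e=b[1]-b[0] if np.linalg.norm(b[1]-b[0])>np.linalg.norm(b[2]-b[1]) else b[2]-b[1]
    a=np.degrees(np.arctan2(e[1],e[0]))
    print(name,'ctr mm',np.round(r[0],1),'size',np.round(r[1],1),'long-axis deg',round(a%180,1),'px',np.round(c[i],1),st[i,4],'zmed',np.round(np.median(P[:,2]),4),'depth-mean',np.round(P.mean(0),4))
E
python3 - <<'E'
from h import *
for n in('top','scene'):
    s=dict(np.load(f'pics/{n}0.npz')); hsv=cv2.cvtColor(s['image'],cv2.COLOR_RGB2HSV); P=pts(s); H,S,V=[hsv[...,i] for i in range(3)]
    white=(S<70)&(V>150); red=((H<6)|(H>172))&(S>170)&(V>100)
    bb=(120,240,205,300) if n=='top' else (340,270,435,365)
    rect(s,white,bb,.026,n+' silver')
    rect(s,red,(250,250,275,275) if n=='top' else (305,205,330,235),.086,n+' knob')
    hi=abs(P[...,2]-.129)<.010
    inp=(P[...,2]>.115)&(P[...,2]<.145)
    pr=(295,185,345,240) if n=='top' else (210,160,275,215)
    rect(s,inp,pr,.133,n+' panR')
    pl=(205,185,252,240) if n=='top' else (265,225,325,275)
    rect(s,inp,pl,.133,n+' panL')
    yel=(H>20)&(H<35)&(S>150)&(V>150)
    rect(s,yel,(222,200,243,225) if n=='top' else (280,232,302,255),.165,n+' weight')
    rect(s,(P[...,2]>.022)&(P[...,2]<.038),(222,225,335,260) if n=='top' else (215,195,330,300),.03,n+' base')
s=dict(np.load('pics/top0.npz'))
a=cv2.resize(s['image'][185:310,115:345],None,fx=3.4,fy=3.4,interpolation=cv2.INTER_CUBIC); cv2.imwrite('pics/crop0.png',a[:,:,::-1])
E
```

```text
top silver ctr mm [476.3 267.3] size [188.9 110.2] long-axis deg 78.1 px [165.1 265.9] 485 zmed 0.0116 depth-mean [0.4883 0.256  0.0253]
top knob ctr mm [483.9 -17.4] size [16.3 16.1] long-axis deg 89.3 px [259.7 264.1] 37 zmed 0.0852 depth-mean [ 0.4844 -0.0163  0.0784]
top panR ctr mm [ 613.5 -164.2] size [103.4  89.7] long-axis deg 89.2 px [315.5 212.6] 1256 zmed 0.1299 depth-mean [ 0.6137 -0.167   0.1301]
top panL ctr mm [612.5  51.1] size [90.7 96. ] long-axis deg 91.2 px [233.2 214.1] 1110 zmed 0.1279 depth-mean [0.6129 0.0513 0.1284]
top weight ctr mm [608.2  48.6] size [30.1 24.1] long-axis deg 18.8 px [232.5 212.6] 96 zmed 0.1513 depth-mean [0.6098 0.0497 0.1565]
top base ctr mm [564.1 -57.6] size [265.3  75.8] long-axis deg 89.3 px [275.4 238.2] 1803 zmed 0.0301 depth-mean [ 0.5632 -0.0586  0.0298]
scene silver ctr mm [488.9 271.7] size [25.5 81.3] long-axis deg 168.5 px [385.  313.3] 337 zmed 0.0261 depth-mean [0.4888 0.2713 0.0245]
scene knob ctr mm [497.   -4.2] size [51.3 14.9] long-axis deg 50.6 px [316.3 220.8] 89 zmed 0.0699 depth-mean [ 0.487  -0.0167  0.0655]
scene panR ctr mm [ 614.2 -141.4] size [157.8  92.2] long-axis deg 90.0 px [244.1 189.3] 1208 zmed 0.1301 depth-mean [ 0.614  -0.1629  0.1297]
scene panL ctr mm [614.3  35.3] size [133.   92.2] long-axis deg 90.0 px [288.9 246.8] 1320 zmed 0.1286 depth-mean [0.6145 0.0479 0.1288]
scene weight ctr mm [606.4  57. ] size [0. 0.] long-axis deg 0.0 px [294. 239.] 1 zmed 0.1654 depth-mean [0.6066 0.0573 0.1654]
scene base ctr mm [607.9 -57.2] size [157.5 273.9] long-axis deg 91.0 px [260.9 248.1] 2339 zmed 0.0304 depth-mean [ 0.6407 -0.0458  0.0299]
```

View pics/crop0.png

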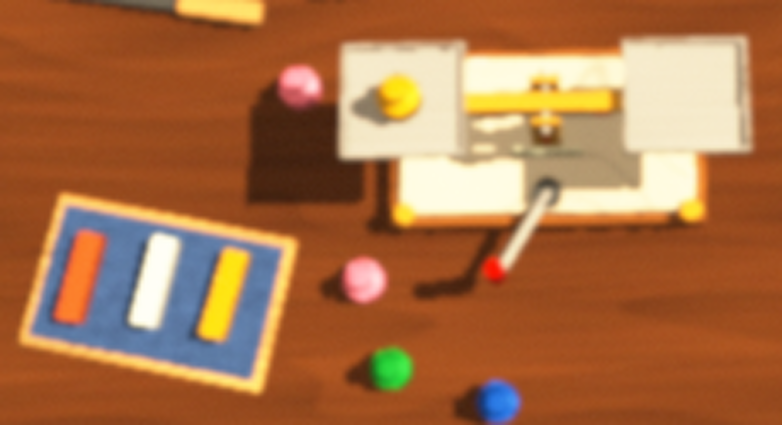

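The crop shows three bars: reddish at (80,275), white at (155,280) and yellow at (222,295). The white one is the silver bar, at world (0.489, 0.272), with its long axis at about 168.5° and its top at 26 mm. The knob is at (493,268) in the crop, on the robot's left, so the beam is arrested. I'm moving toward the bar.

Request:
drive_tool:
  plan:
    - [0.034,-0.036,-0.004,0,0,0,-0.05]
    - [0.034,-0.036,-0.004,0,0,0,-0.05]
    - [0.034,-0.036,-0.004,0,0,0,-0.05]
    - [0.034,-0.036,-0.004,0,0,0,-0.05]
    - [0.034,-0.036,-0.004,0,0,0,-0.05]
    - [0.034,-0.036,-0.004,0,0,0,-0.05]
    - [0.034,-0.036,-0.004,0,0,0,-0.05]
    - [0.034,-0.036,-0.004,0,0,0,-0.05]
    - [0.034,-0.036,-0.004,0,0,0,-0.05]
    - [0.034,-0.036,-0.004,0,0,0,-0.05]

```text
t: 1.1
tcp_pos: [0.401, -0.1572, 0.2545]
tool_rot: [0.99, 0.141, -0.0, -0.0]
force: [0.7, 0.0, -0.1]
finger_gap: 0.474
gripper_force: 0.0
```

```bash
cat >> h.py <<'E'
from scipy.spatial.transform import Rotation as R
def go(target,yaw=None):
    s=manip.sense(); M=R.from_quat(s['tool_rot']).as_matrix()
    y=np.degrees(np.arctan2(M[1,0],M[0,0]))
    print('t',round(s['t'],2),'tcp',np.round(s['tcp_pos'],4),'yaw',round(y,2),'tilt',np.round(M[:2,2],4),'q1,q6',np.round(s['q'][[0,5]],2),'F',np.round(s['force'],1),'gap',round(s['finger_gap'],3),'gf',round(s['gripper_force'],1))
    print(' shift in tool axes mm',np.round(M.T@(np.array(target)-s['tcp_pos'])*1000,1), 'turn z', None if yaw is None else round(y-yaw,2))
E
python3 - <<'E'
from h import *
go([.489,.272,.2],-11.5)
s=dict(np.load('pics/top0.npz')); hsv=cv2.cvtColor(s['image'],cv2.COLOR_RGB2HSV)
H,S,V=[hsv[...,i] for i in range(3)]
for t in(40,70,100): rect(s,(S<t)&(V>150),(150,252,172,285),.026,'silver%d'%t)
s=manip.snapshot('wrist'); print(s['fov_y'],np.round(s['mount'],3).tolist())
E
```

```text
t 1.1 tcp [ 0.401  -0.1572  0.2545] yaw 16.24 tilt [-0.0001  0.0001] q1,q6 [-0.63  0.65] F [ 0.7  0.  -0.1] gap 0.474 gf 0.0
 shift in tool axes mm [ 204.5 -387.4   54.5] turn z 27.74
silver40 ctr mm [485.  269.1] size [30.3 79.6] long-axis deg 169.2 px [160.4 267.2] 272 zmed 0.0249 depth-mean [0.4848 0.2693 0.0254]
silver70 ctr mm [488.  268.6] size [34.3 88. ] long-axis deg 164.9 px [160.7 266.7] 317 zmed 0.0242 depth-mean [0.4859 0.268  0.0271]
silver100 ctr mm [487.6 267.9] size [36.3 90.5] long-axis deg 166.2 px [161.2 266.4] 357 zmed 0.0233 depth-mean [0.4868 0.2672 0.025 ]
65.70646984690485 [[-0.0, 0.945, 0.326, 0.086], [1.0, 0.001, -0.001, 0.0], [-0.001, 0.326, -0.945, -0.16], [0.0, 0.0, 0.0, 1.0]]
```

Request:
drive_tool:
  plan:
    - [0.0203,-0.0387,0.004,0,0,0,-0.05]
    - [0.0203,-0.0387,0.004,0,0,0,-0.05]
    - [0.0203,-0.0387,0.004,0,0,0,-0.05]
    - [0.0203,-0.0387,0.004,0,0,0,-0.05]
    - [0.0203,-0.0387,0.004,0,0,0,-0.05]
    - [0.0203,-0.0387,0.004,0,0,0,-0.05]
    - [0.0203,-0.0387,0.004,0,0,0,-0.05]
    - [0.0203,-0.0387,0.004,0,0,0,-0.05]
    - [0.0203,-0.0387,0.004,0,0,0,-0.05]
    - [0.0203,-0.0387,0.004,0,0,0,-0.05]

```text
t: 2.15
tcp_pos: [0.487, 0.2708, 0.2139]
tool_rot: [0.99, 0.142, -0.0, 0.0]
force: [0.5, -0.6, -0.7]
finger_gap: 0.474
gripper_force: 0.0
```

Request:
drive_tool:
  plan:
    - [0,0,0,0,0,7,-0.05]
    - [0,0,0,0,0,7,-0.05]
    - [0,0,0,0,0,7,-0.05]
    - [0,0,0,0,0,7,-0.05]
    - [0,0,0,0,0,0,-0.05]
    - [0,0,0,0,0,0,-0.05]

```text
t: 2.75
tcp_pos: [0.487, 0.2689, 0.2141]
tool_rot: [0.995, -0.101, -0.0, 0.0]
force: [-0.7, -0.6, 0.1]
finger_gap: 0.475
gripper_force: 0.0
```

```bash
cat >> h.py <<'E'
def wray(s,st,uv,z):
    # fisheye wrist pixel(s) -> world point on plane z
    uv=np.atleast_2d(uv).astype(float); f=s['image'].shape[0]/2/np.tan(np.radians(float(s['fov_y']))/2)
    d=uv-[s['cx'],s['cy']]; r=np.linalg.norm(d,axis=1); th=r/f; k=np.sin(th)/np.maximum(r,1e-9)
    c=np.stack([d[:,0]*k,-d[:,1]*k,-np.cos(th)],1)
    T=np.eye(4); T[:3,:3]=R.from_quat(st['tool_rot']).as_matrix(); T[:3,3]=st['tcp_pos']; T=T@np.array(s['mount'])
    D=c@T[:3,:3].T; o=T[:3,3]; return o+D*((z-o[2])/D[:,2])[:,None]
E
python3 - <<'E'
from h import *
go([.487,.27,.1],-11.5)
st=manip.sense(); s=manip.snapshot('wrist'); save(s,'w1')
hsv=cv2.cvtColor(s['image'],cv2.COLOR_RGB2HSV); m=((hsv[...,1]<60)&(hsv[...,2]>150)).astype(np.uint8)
n,l,sts,c=cv2.connectedComponentsWithStats(m)
for i in range(1,n):
    if sts[i,4]<300: continue
    cs,_=cv2.findContours((l==i).astype(np.uint8),cv2.RETR_EXTERNAL,cv2.CHAIN_APPROX_NONE)
    W=wray(s,st,cs[0][:,0],.026)[:,:2]*1000; r=cv2.minAreaRect(W.astype(np.float32))
    print(c[i].round(),sts[i,4],'ctr',np.round(r[0],1),np.round(r[1],1),r[2])
E
```

```text
t 2.75 tcp [0.487  0.2689 0.2141] yaw -11.6 tilt [-0.0006 -0.0002] q1,q6 [0.3  2.08] F [-0.7 -0.6  0.1] gap 0.475 gf 0.0
 shift in tool axes mm [ -0.2  -1.1 114.1] turn z -0.1
[446.  21.] 759 ctr [638.7  48.9] [52.5 25. ] 0.09218503534793854
[496.  55.] 6212 ctr [605.8 -50.4] [128.9 230.7] 3.772373676300049
[14. 67.] 438 ctr [727.8 587.1] [34.4 68.3] 51.04437255859375
[282. 179.] 1327 ctr [488.  269.9] [20.8 77.5] 77.8946533203125
[ 19. 395.] 440 ctr [ 108.5 1025.1] [199.7  52.6] 0.4711151719093323
```

View pics/w1.png

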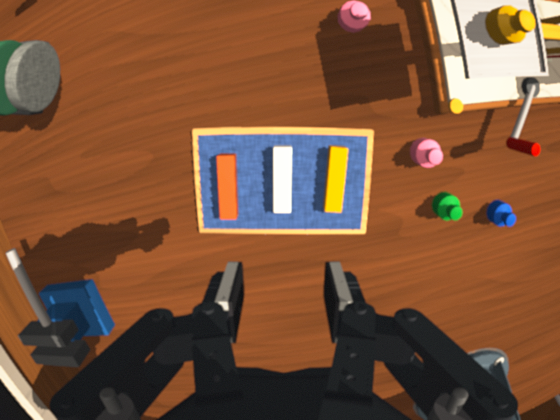

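The wrist view shows the white bar at (282,179), between the copper one at (227,187) and the brass one at (337,180). It measures 77 x 21 mm, centred at (0.488, 0.270), which fits the silver bar. I'm descending and gripping.

Request:
drive_tool:
  plan:
    - [0.0002,-0.0002,0.04,0,0,0,-0.05]
    - [0.0002,-0.0002,0.04,0,0,0,-0.05]
    - [0.0002,-0.0002,0.04,0,0,0,-0.05]
    - [0.0002,-0.0002,0.035,0,0,0,-0.05]
    - [0.0002,-0.0002,0.02,0,0,0,-0.05]
    - [0,0,0.006,0,0,0,-0.05]
    - [0,0,0.006,0,0,0,-0.05]
    - [0,0,0,0,0,0,-0.05]

```text
t: 3.6
tcp_pos: [0.4888, 0.27, 0.0277]
tool_rot: [0.995, -0.102, 0.0, -0.0]
force: [-0.3, 0.1, -0.3]
finger_gap: 0.475
gripper_force: 0.0
```

Request:
drive_tool:
  plan:
    - [0,0,0,0,0,0,-1]
    - [0,0,0,0,0,0,-1]
    - [0,0,0,0,0,0,-1]
    - [0,0,0,0,0,0,-1]
    - [0,0,0,0,0,0,-1]
    - [0,0,0,0,0,0,-1]
    - [0,0,0,0,0,0,-1]
    - [0,0,0,0,0,0,-1]
  newtons: 40

```text
t: 4.4
tcp_pos: [0.4883, 0.27, 0.0274]
tool_rot: [0.995, -0.102, -0.0, 0.0]
force: [0.5, -0.1, -0.2]
finger_gap: 0.002
gripper_force: 0.0
```

The fingers shut on nothing, so I'm looking before I go on.

```bash
python3 - <<'E'
from h import *
go([.488,.27,.026])
s=manip.snapshot('wrist'); sc=manip.snapshot('scene')
a=cv2.resize(sc['image'][240:370,320:460],None,fx=4,fy=4)
b=cv2.resize(s['image'],None,fx=.0+520/420*.6,fy=520/420*.6)
H=max(a.shape[0],b.shape[0]); o=np.zeros((600,800,3),np.uint8)
a=a[:520,:400*1]; a=cv2.resize(sc['image'][250:360,340:440],(364,400)); o[:400,:364]=a; o[:b.shape[0],366:366+b.shape[1]]=b[:, :434]
cv2.imwrite('pics/c2.png',o[:,:,::-1])
E
```

```text
t 4.4 tcp [0.4883 0.27   0.0274] yaw -11.74 tilt [-0.0001 -0.    ] q1,q6 [0.3  2.08] F [ 0.5 -0.1 -0.2] gap 0.002 gf 0.0
 shift in tool axes mm [-0.3  0.   1.4] turn z None
```

View pics/c2.png

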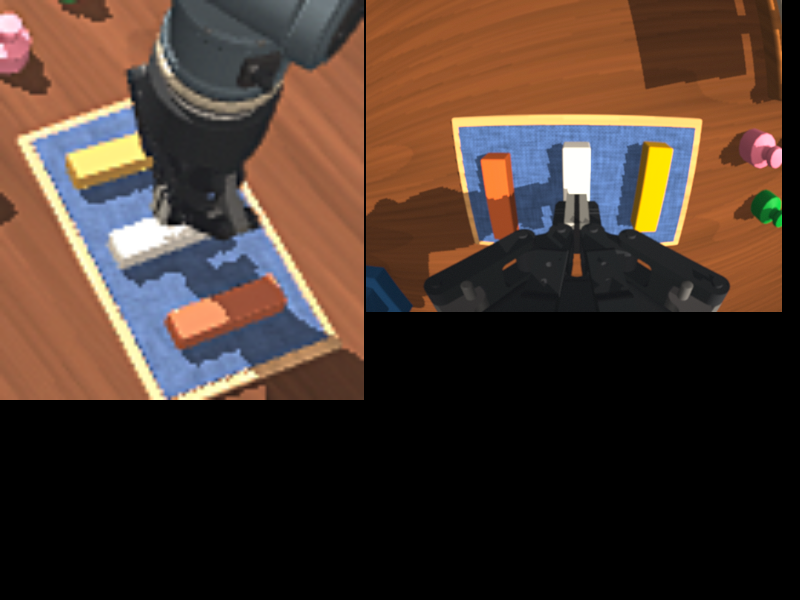

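The crop shows the fingers shut above the silver bar, which hasn't moved. The tips are higher than I assumed, so I'll measure their height.

```bash
python3 - <<'E'
from h import *
s=manip.snapshot('scene'); P=pts(s); 
for v in range(300,322,2): print(v,[ (u,tuple(np.round(P[v,u]*1000).astype(int)),int(s['image'][v,u].max())) for u in (396,400,404,408)])
w=manip.snapshot('wrist'); print(np.round(w['z_map'][255:305:5,278:300:4],3), w['cx'],w['cy'])
st=manip.sense()
# wrist depth -> world for finger tip area
f=210/np.tan(np.radians(w['fov_y'])/2)
T=np.eye(4);T[:3,:3]=R.from_quat(st['tool_rot']).as_matrix();T[:3,3]=st['tcp_pos'];T=T@np.array(w['mount'])
for v in range(200,310,8):
    d=np.array([284-w['cx'],v-w['cy']]); r=np.hypot(*d); th=r/f; z=w['z_map'][v,284]
    c=np.array([d[0]/r*np.tan(th)*z,-d[1]/r*np.tan(th)*z,-z,1]); print(v,np.round((T@c)[:3]*1000),np.round((np.array(w['mount'])@c)[:3]*1000), w['image'][v,284])
E
```

```text
300 [(396, (np.int64(505), np.int64(298), np.int64(149)), 34), (400, (np.int64(503), np.int64(305), np.int64(158)), 44), (404, (np.int64(493), np.int64(308), np.int64(153)), 88), (408, (np.int64(410), np.int64(268), np.int64(5)), 158)]
302 [(396, (np.int64(505), np.int64(299), np.int64(142)), 30), (400, (np.int64(504), np.int64(308), np.int64(154)), 39), (404, (np.int64(495), np.int64(311), np.int64(150)), 90), (408, (np.int64(415), np.int64(273), np.int64(7)), 255)]
304 [(396, (np.int64(488), np.int64(290), np.int64(100)), 44), (400, (np.int64(501), np.int64(307), np.int64(141)), 63), (404, (np.int64(497), np.int64(314), np.int64(148)), 86), (408, (np.int64(418), np.int64(277), np.int64(7)), 255)]
306 [(396, (np.int64(493), np.int64(295), np.int64(103)), 42), (400, (np.int64(501), np.int64(309), np.int64(135)), 57), (404, (np.int64(498), np.int64(317), np.int64(145)), 89), (408, (np.int64(424), np.int64(282), np.int64(11)), 172)]
308 [(396, (np.int64(504), np.int64(303), np.int64(120)), 39), (400, (np.int64(503), np.int64(312), np.int64(133)), 96), (404, (np.int64(501), np.int64(320
[... 1899 characters left out ...]
7 210.22366215777743
200 [523. 263.  25.] [35.  0.  2.] [255 255 253]
208 [519. 263.  27.] [32.  0. -0.] [255 255 253]
216 [514. 264.  26.] [27.  0.  2.] [255 255 253]
224 [510. 265.  26.] [22.  0.  1.] [255 255 253]
232 [506. 266.  27.] [18.  0.  0.] [255 255 253]
240 [501. 267.  26.] [13.  0.  1.] [255 255 253]
248 [497. 268.  27.] [8. 0. 1.] [255 255 253]
256 [491. 269.  26.] [3. 0. 1.] [255 255 253]
264 [501. 267.  53.] [ 13.  -0. -26.] [31 30 32]
272 [500. 267.  60.] [ 12.  -0. -32.] [31 31 31]
280 [500. 267.  67.] [ 12.  -0. -40.] [32 34 33]
288 [501. 267.  74.] [ 13.  -0. -47.] [35 35 34]
296 [501. 267.  80.] [ 13.  -0. -52.] [22 23 25]
304 [498. 268.  82.] [ 10.  -0. -54.] [39 40 38]
```

Both the wrist depth and the miss say the shut fingertips are about 24 mm behind the reported TCP, at z≈50 mm. They aren't 14 mm ahead of it. I'll open and descend in small steps, watching the force.

Request:
drive_tool:
  plan:
    - [0,0,0,0,0,0,-0.05]
    - [0,0,0,0,0,0,-0.05]
    - [0,0,0,0,0,0,-0.05]
    - [0,0,0,0,0,0,-0.05]
    - [0,0,0.01,0,0,0,-0.05]
    - [0,0,0.01,0,0,0,-0.05]
    - [0,0,0.005,0,0,0,-0.05]
    - [0,0,0,0,0,0,-0.05]

```text
t: 5.4
tcp_pos: [0.4873, 0.2696, 0.001]
tool_rot: [0.995, -0.102, -0.001, 0.001]
force: [-0.1, -0.5, 0.9]
finger_gap: 0.477
gripper_force: 0.0
```

```bash
cat > tip.py <<'E'
from h import *
import sys
go([.488,.27,-.01])
w=manip.snapshot('wrist'); st=manip.sense(); save(w,sys.argv[1])
f=210/np.tan(np.radians(w['fov_y'])/2); v,u=np.mgrid[:420,:560]
dx,dy=u-w['cx'],v-w['cy']; r=np.hypot(dx,dy)+1e-9; z=w['z_map']; k=np.tan(r/f)/r*z
C=np.stack([dx*k,-dy*k,-z,np.ones_like(z)],-1)@np.array(w['mount']).T
m=(v>180)&(abs(C[...,1])<.06)&(C[...,0]<.02)&(C[...,0]>-.02)&(C[...,2]<-.012)&(z>0)
for s_ in(-1,1):
    q=C[m&(np.sign(C[...,1])==s_)]; i=np.argsort(-q[:,2])[:30]; print('finger tip tool mm',np.round(np.median(q[i],0)[:3]*1000,1))
E
python3 tip.py w3
```

```text
t 5.4 tcp [0.4873 0.2696 0.001 ] yaw -11.74 tilt [-0.0027 -0.0008] q1,q6 [0.3  2.08] F [-0.1 -0.5  0.9] gap 0.477 gf 0.0
 shift in tool axes mm [ 0.6 -0.5 11. ] turn z None
finger tip tool mm [  4.8 -53.5 -12.3]
finger tip tool mm [  0.4  48.8 -12.4]
```

View pics/w3.png

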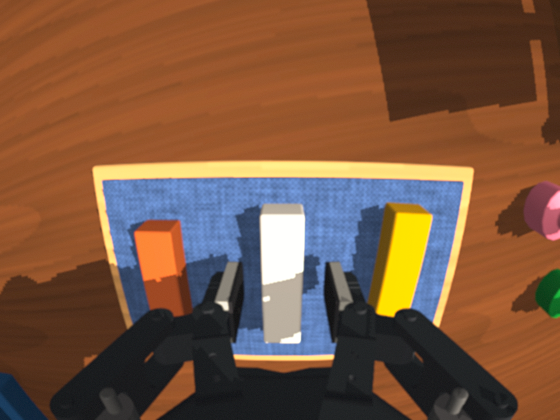

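The fingertips, at (232,265) and (333,265), now straddle the bar, with the copper and brass bars outside them. I'll check the depth of the tips and the knuckles.

```bash
cat >> tip.py <<'E'
for p in [(232,266),(228,275),(333,266),(338,275),(215,310),(160,320),(405,325),(282,300)]: print(p,np.round(C[p[1],p[0],:3]*1000,1),'world z',round(st['tcp_pos'][2]*1000-C[p[1],p[0],2]*1000,1))
E
python3 tip.py w4
```

```text
t 5.45 tcp [0.4877 0.2698 0.0015] yaw -11.74 tilt [-0.0017 -0.0005] q1,q6 [0.3  2.08] F [ 0.3 -0.3 -0.3] gap 0.475 gf 0.0
 shift in tool axes mm [ 0.2 -0.3 11.5] turn z None
finger tip tool mm [  2.3 -53.4 -12.5]
finger tip tool mm [  1.4  49.  -12.5]
(232, 266) [ 11.7 -24.5 -26.1] world z 28.1
(228, 275) [ 12.8 -24.8 -36.5] world z 38.4
(333, 266) [ 12.   22.9 -26.8] world z 28.8
(338, 275) [ 12.6  23.8 -36.3] world z 38.2
(215, 310) [ 12.9 -25.8 -62.9] world z 64.8
(160, 320) [ 13.3 -44.8 -71.5] world z 73.5
(405, 325) [ 12.9  42.8 -73.9] world z 75.9
(282, 300) [ -8.7  -1.  -24.4] world z 26.4
```

Request:
drive_tool:
  plan:
    - [0,0,0.005,0,0,0,-0.05]
    - [0,0,0.005,0,0,0,-0.05]
    - [0,0,0.003,0,0,0,-0.05]
    - [0,0,0,0,0,0,-0.05]
    - [0,0,0,0,0,0,-1]
    - [0,0,0,0,0,0,-1]
    - [0,0,0,0,0,0,-1]
    - [0,0,0,0,0,0,-1]
    - [0,0,0,0,0,0,-1]
    - [0,0,0,0,0,0,-1]
  newtons: 40

```text
t: 6.5
tcp_pos: [0.4897, 0.2702, -0.0086]
tool_rot: [0.995, -0.102, 0.002, -0.001]
force: [-1.1, -1.2, 13.9]
finger_gap: 0.223
gripper_force: 45.1
```

Gripped: the gap of 0.223 is about 19 mm. But the tips press on the felt with 14 N, so I'll regrip a few mm higher.

Request:
drive_tool:
  plan:
    - [0,0,0,0,0,0,-0.3]
    - [0,0,0,0,0,0,-0.3]
    - [0,0,-0.006,0,0,0,-0.3]
    - [0,0,0,0,0,0,-0.3]
    - [0,0,0,0,0,0,-1]
    - [0,0,0,0,0,0,-1]
    - [0,0,0,0,0,0,-1]
    - [0,0,0,0,0,0,-1]
    - [0,0,0,0,0,0,-1]
  newtons: 40

```text
t: 7.4
tcp_pos: [0.4883, 0.27, -0.0044]
tool_rot: [0.995, -0.102, -0.0, -0.0]
force: [-1.3, 0.6, 5.4]
finger_gap: 0.223
gripper_force: 40.5
```

Request:
drive_tool:
  plan:
    - [0,0,-0.01,0,0,0,-1]
    - [0,0,-0.03,0,0,0,-1]
    - [0,0,-0.04,0,0,0,-1]
    - [0,0,-0.04,0,0,0,-1]
    - [0,0,-0.04,0,0,0,-1]
    - [0,0,-0.04,0,0,0,-1]
    - [0,0,-0.04,0,0,0,-1]
    - [0,0,0,0,0,0,-1]
    - [0,0,0,0,0,0,-1]

```text
t: 8.3
tcp_pos: [0.4877, 0.2697, 0.2355]
tool_rot: [0.995, -0.102, 0.0, 0.0]
force: [-1.0, 0.0, -3.3]
finger_gap: 0.22
gripper_force: 39.7
```

```bash
python3 - <<'E'
from h import *
go([.614,-.168,.235],-45)
st=manip.sense(); s=manip.snapshot('wrist'); save(s,'w5')
E
```

```text
t 8.3 tcp [0.4877 0.2697 0.2355] yaw -11.74 tilt [ 0.     -0.0002] q1,q6 [0.3  2.08] F [-1.   0.  -3.3] gap 0.22 gf 39.7
 shift in tool axes mm [212.7 402.9   0.6] turn z 33.26
```

View pics/w5.png

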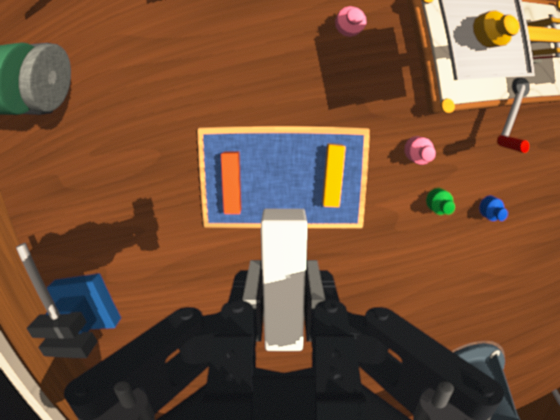

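The bar hangs level and centred in the fingers, and the other bars are untouched at (231,183) and (333,176). I'm moving over the pan.

Request:
drive_tool:
  plan:
    - [0.0213,0.0403,0,0,0,0,-1]
    - [0.0213,0.0403,0,0,0,0,-1]
    - [0.0213,0.0403,0,0,0,0,-1]
    - [0.0213,0.0403,0,0,0,0,-1]
    - [0.0213,0.0403,0,0,0,0,-1]
    - [0.0213,0.0403,0,0,0,0,-1]
    - [0.0213,0.0403,0,0,0,0,-1]
    - [0.0213,0.0403,0,0,0,0,-1]
    - [0.0213,0.0403,0,0,0,0,-1]
    - [0.0213,0.0403,0,0,0,0,-1]

```text
t: 9.35
tcp_pos: [0.6132, -0.169, 0.2318]
tool_rot: [0.995, -0.102, -0.003, -0.001]
force: [1.4, -0.3, -2.9]
finger_gap: 0.223
gripper_force: 40.0
```

Request:
drive_tool:
  plan:
    - [0,0,0,0,0,8.3,-1]
    - [0,0,0,0,0,8.3,-1]
    - [0,0,0,0,0,8.3,-1]
    - [0,0,0,0,0,8.3,-1]
    - [0,0,0,0,0,0,-1]
    - [0,0,0,0,0,0,-1]
    - [0,0,0,0,0,0,-1]

```text
t: 10.05
tcp_pos: [0.6143, -0.1676, 0.234]
tool_rot: [0.924, -0.381, -0.001, -0.0]
force: [-0.2, 0.9, -2.3]
finger_gap: 0.222
gripper_force: 40.1
```

```bash
python3 - <<'E'
from h import *
go([.614,-.168,.125],-45)
st=manip.sense(); s=manip.snapshot('wrist'); save(s,'w6')
sc=manip.snapshot('scene'); save(sc,'s6')
# independent check: pan region points in wrist view by depth, z 0.120..0.140
w=s; f=210/np.tan(np.radians(w['fov_y'])/2); v,u=np.mgrid[:420,:560]
dx,dy=u-w['cx'],v-w['cy']; r=np.hypot(dx,dy)+1e-9; z=w['z_map']; k=np.tan(r/f)/r*z
T=np.eye(4);T[:3,:3]=R.from_quat(st['tool_rot']).as_matrix();T[:3,3]=st['tcp_pos']
P=np.stack([dx*k,-dy*k,-z,np.ones_like(z)],-1)@(T@np.array(w['mount'])).T
m=(abs(P[...,2]-.13)<.008)&(P[...,1]<-.118)&(z>0)
q=P[m]; print(len(q),np.round(np.percentile(q[:,:2],[0.5,2,98,99.5],axis=0),4).tolist())
E
```

```text
t 10.05 tcp [ 0.6143 -0.1676  0.234 ] yaw -44.82 tilt [-0.0023  0.0011] q1,q6 [-0.44  1.91] F [-0.2  0.9 -2.3] gap 0.222 gf 40.1
 shift in tool axes mm [  0.3   0.3 109. ] turn z 0.18
11332 [[0.5705, -0.2252], [0.5724, -0.2177], [0.8147, -0.1233], [0.8215, -0.1212]]
```

View pics/w6.png

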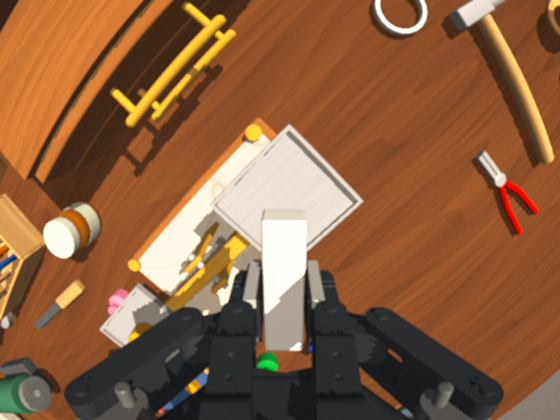

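The bar hangs over the pan. The pan's outer corners show at about (213,205), (290,125) and (363,201), and I'll cast those to cross-check its centre.

```bash
python3 - <<'E'
from h import *
st=manip.sense(); s=manip.snapshot('wrist')
W=wray(s,st,[(213,205),(290,125),(363,201)],.133); print(np.round(W,4)); print('ctr',np.round((W[0]+W[2])/2,4), [np.linalg.norm(W[i]-W[1]).round(4) for i in(0,2)])
go([*((W[0]+W[2])/2)[:2],.119])
E
```

```text
[[ 0.6577 -0.124   0.133 ]
 [ 0.6589 -0.218   0.133 ]
 [ 0.5693 -0.218   0.133 ]]
ctr [ 0.6135 -0.171   0.133 ] [np.float64(0.094), np.float64(0.0896)]
t 10.2 tcp [ 0.6147 -0.1678  0.2351] yaw -44.88 tilt [-0.0005  0.0002] q1,q6 [-0.44  1.91] F [-0.   0.4 -3.3] gap 0.219 gf 40.1
 shift in tool axes mm [  1.4   3.1 116.1] turn z None
```

Request:
drive_tool:
  plan:
    - [0.001,0.002,0.02,0,0,0,-1]
    - [0,0,0.03,0,0,0,-1]
    - [0,0,0.025,0,0,0,-1]
    - [0,0,0.02,0,0,0,-1]
    - [0,0,0.01,0,0,0,-1]
    - [0,0,0.007,0,0,0,-1]
    - [0,0,0,0,0,0,-1]
    - [0,0,0,0,0,0,-1]
    - [0,0,0,0,0,0,-1]

```text
t: 11.1
tcp_pos: [0.6151, -0.1704, 0.1247]
tool_rot: [0.924, -0.382, 0.001, 0.0]
force: [-0.3, -0.5, -2.5]
finger_gap: 0.218
gripper_force: 40.1
```

Request:
drive_tool:
  plan:
    - [0,0,0.001,0,0,0,-1]
    - [0,0,0.001,0,0,0,-1]
    - [0,0,0.001,0,0,0,-1]
    - [0,0,0,0,0,0,-1]
    - [0,0,0,0,0,0,-1]

```text
t: 11.6
tcp_pos: [0.6141, -0.17, 0.1204]
tool_rot: [0.924, -0.382, -0.0, -0.0]
force: [0.4, 0.4, -3.2]
finger_gap: 0.218
gripper_force: 40.1
```

Still free, with about 5 mm to go. I'm creeping down.

Request:
drive_tool:
  plan:
    - [0,0,0.001,0,0,0,-1]
    - [0,0,0.001,0,0,0,-1]
    - [0,0,0.001,0,0,0,-1]
    - [0,0,0,0,0,0,-1]
    - [0,0,0,0,0,0,-1]

```text
t: 12.1
tcp_pos: [0.6141, -0.17, 0.1173]
tool_rot: [0.924, -0.382, -0.0, -0.0]
force: [-0.2, 0.3, -3.7]
finger_gap: 0.224
gripper_force: 40.1
```

Request:
drive_tool:
  plan:
    - [0,0,0.001,0,0,0,-1]
    - [0,0,0,0,0,0,-1]
    - [0,0,0,0,0,0,-1]

```text
t: 12.4
tcp_pos: [0.6143, -0.1701, 0.1166]
tool_rot: [0.924, -0.382, 0.0, 0.0]
force: [0.1, -0.2, -2.1]
finger_gap: 0.219
gripper_force: 40.2
```

Request:
drive_tool:
  plan:
    - [0,0,0.001,0,0,0,-1]
    - [0,0,0,0,0,0,-1]
    - [0,0,0,0,0,0,-1]

```text
t: 12.7
tcp_pos: [0.6143, -0.1703, 0.1156]
tool_rot: [0.924, -0.382, 0.0, 0.0]
force: [0.9, -0.8, -1.6]
finger_gap: 0.218
gripper_force: 40.4
```

Request:
drive_tool:
  plan:
    - [0,0,0.0005,0,0,0,-1]
    - [0,0,0,0,0,0,-1]
    - [0,0,0,0,0,0,-1]

```text
t: 13.0
tcp_pos: [0.6144, -0.1703, 0.1151]
tool_rot: [0.924, -0.382, 0.0, 0.0]
force: [0.6, -0.9, -0.4]
finger_gap: 0.218
gripper_force: 40.4
```

The pan now carries the bar's weight. I'm opening a little and rising.

Request:
drive_tool:
  plan:
    - [0,0,0,0,0,0,-0.4]
    - [0,0,0,0,0,0,-0.2]
    - [0,0,0,0,0,0,-0.2]
    - [0,0,0,0,0,0,-0.2]
    - [0,0,-0.01,0,0,0,-0.2]
    - [0,0,-0.02,0,0,0,-0.2]
    - [0,0,-0.04,0,0,0,-0.2]
    - [0,0,-0.04,0,0,0,-0.2]
    - [0,0,0,0,0,0,-0.2]
    - [0,0,0,0,0,0,-0.2]

```text
t: 14.0
tcp_pos: [0.6149, -0.1703, 0.2271]
tool_rot: [0.924, -0.382, 0.002, 0.0]
force: [0.3, -0.1, -0.7]
finger_gap: 0.399
gripper_force: 0.0
```

```bash
python3 - <<'E'
from h import *
st=manip.sense(); s=manip.snapshot('wrist'); save(s,'w7')
hsv=cv2.cvtColor(s['image'],cv2.COLOR_RGB2HSV)
t=dict(manip.snapshot('scene')); P=pts(t)
m=(P[...,2]>.142)&(P[...,2]<.150)&(P[...,1]<-.12)&(P[...,1]>-.22)&(abs(P[...,0]-.614)<.05)&(t['image'].min(-1)>120)
q=P[m]; print('bar top pts',len(q),np.round(q.mean(0),4),cv2.minAreaRect((q[:,:2]*1000).astype(np.float32)))
# knob from scene and wrist
k=cv2.cvtColor(t['image'],cv2.COLOR_RGB2HSV); red=((k[...,0]<6)|(k[...,0]>172))&(k[...,1]>170)&(k[...,2]>80)
z=red&(P[...,2]>.04)&(P[...,2]<.095)&(abs(P[...,0]-.5)<.05)&(abs(P[...,1]+.02)<.06); print('knob',z.sum(),np.round(np.percentile(P[z],[5,50,95],axis=0),4).tolist())
h=np.array([.5535,-.0605]); a=np.array([-np.cos(.6),np.sin(.6)])*.08
print('knob predicted',h+a); go([*(h+a),.16],-34.4)
E
```

```text
bar top pts 188 [ 0.6135 -0.1672  0.1458] ((613.2692260742188, -168.57449340820312), (24.16594886779785, 73.6246566772461), 45.36493682861328)
knob 76 [[0.4824, -0.02, 0.0462], [0.4887, -0.0134, 0.0711], [0.4938, -0.0094, 0.0892]]
knob predicted [ 0.48747315 -0.0153286 ]
t 14.1 tcp [ 0.6133 -0.1697  0.2243] yaw -44.94 tilt [-0.0017  0.0008] q1,q6 [-0.45  1.91] F [ 0.4  0.2 -0.2] gap 0.402 gf 0.0
 shift in tool axes mm [-198.   -20.4   64.6] turn z -10.54
```

View pics/w7.png

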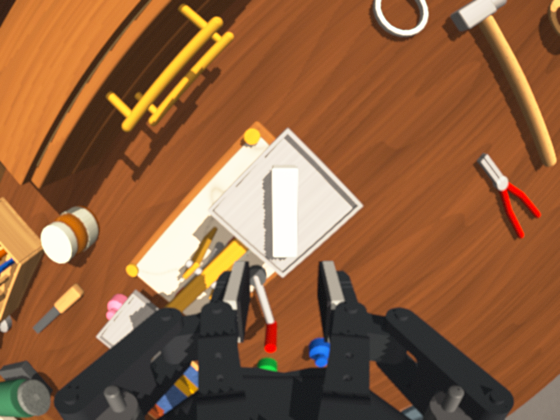

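The silver bar lies in the middle of the pan, at (285,212) in the picture. It is about 3 mm off centre, with its top at 146 mm. The knob is at (271,335), world (0.4875, -0.0155), as the geometry predicts. I'm heading there to put the fingers round it.

Request:
drive_tool:
  plan:
    - [0,0,0,0,0,-5.3,-0.2]
    - [0,0,0,0,0,-5.3,-0.2]
    - [-0.038,-0.0112,0,0,0,0,-0.2]
    - [-0.038,-0.0112,0,0,0,0,-0.2]
    - [-0.038,-0.0112,0,0,0,0,-0.2]
    - [-0.038,-0.0112,0,0,0,0,-0.2]
    - [-0.038,-0.0112,0,0,0,0,-0.2]
    - [0,0,0.04,0,0,0,-0.2]
    - [0,0,0.03,0,0,0,-0.2]
    - [0,0,0,0,0,0,-0.2]

```text
t: 15.1
tcp_pos: [0.4846, -0.0153, 0.1509]
tool_rot: [0.955, -0.295, -0.006, 0.0]
force: [-0.7, -0.2, 0.2]
finger_gap: 0.4
gripper_force: 0.0
```

```bash
python3 - <<'E'
from h import *
st=manip.sense(); s=manip.snapshot('wrist'); save(s,'w8')
hsv=cv2.cvtColor(s['image'],cv2.COLOR_RGB2HSV); k=hsv; red=(((k[...,0]<6)|(k[...,0]>172))&(k[...,1]>170)&(k[...,2]>80)).astype(np.uint8); red[:,:200]=0; red[:,380:]=0
n,l,a,c=cv2.connectedComponentsWithStats(red); 
w=s; f=210/np.tan(np.radians(w['fov_y'])/2); v,u=np.mgrid[:420,:560]
dx,dy=u-w['cx'],v-w['cy']; r=np.hypot(dx,dy)+1e-9; z=w['z_map']; kk=np.tan(r/f)/r*z
T=np.eye(4);T[:3,:3]=R.from_quat(st['tool_rot']).as_matrix();T[:3,3]=st['tcp_pos']
C=np.stack([dx*kk,-dy*kk,-z,np.ones_like(z)],-1)@np.array(w['mount']).T
for i in range(1,n):
    if a[i,4]>60:
        q=C[l==i]; W=q@T.T; top=abs(W[:,2]-.086)<.004; print(c[i].round(),a[i,4],'tool mm',np.round(np.percentile(q[:,:3],[2,50,98],axis=0)*1000,1).tolist(),'top face tool',np.round(q[top].mean(0)[:3]*1000,1),'world',np.round(W[top].mean(0)[:3],4))
go([.4875,-.0155,.027],-34.4)
E
```

```text
[285. 207.] 585 tool mm [[-1.6, -6.5, 63.5], [8.6, 0.4, 66.0], [11.9, 7.1, 106.5]] top face tool [ 5.   0.2 65. ] world [ 0.4878 -0.0181  0.0859]
t 15.15 tcp [ 0.4866 -0.016   0.1528] yaw -34.34 tilt [-0.007   0.0019] q1,q6 [-0.26  1.91] F [ 1.4 -0.1  0.1] gap 0.395 gf 0.0
 shift in tool axes mm [  1.4  -1.2 125.8] turn z 0.06
```

View pics/w8.png

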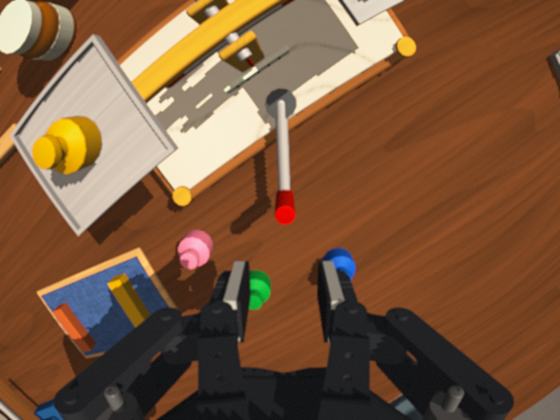

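The fingers line up with the knob, which is at (285,207), along the lever's tangent. I'm descending around it and narrowing the gap.

Request:
drive_tool:
  plan:
    - [0.003,0,0.02,0,0,0,-0.2]
    - [0,0,0.03,0,0,0,-0.2]
    - [0,0,0.03,0,0,0,-0.2]
    - [0,0,0.025,0,0,0,-0.2]
    - [0,0,0.014,0,0,0,-0.2]
    - [0,0,0,0,0,0,-0.2]
    - [0,0,0,0,0,0,-0.45]
    - [0,0,0,0,0,0,-0.45]
    - [0,0,0,0,0,0,-0.45]

```text
t: 16.05
tcp_pos: [0.4923, -0.0186, 0.0371]
tool_rot: [0.955, -0.295, 0.001, -0.0]
force: [0.0, 0.5, -0.0]
finger_gap: 0.274
gripper_force: 0.0
```

```bash
python3 - <<'E'
from h import *
s=manip.snapshot('wrist'); save(s,'w9')
go([.4875,-.017,.027],-34.4)
E
```

```text
t 16.1 tcp [ 0.4921 -0.0185  0.037 ] yaw -34.34 tilt [ 0.0021 -0.0006] q1,q6 [-0.27  1.91] F [-0.7 -0.3 -0.2] gap 0.272 gf 0.0
 shift in tool axes mm [-4.7  1.3  9.9] turn z 0.06
```

View pics/w9.png

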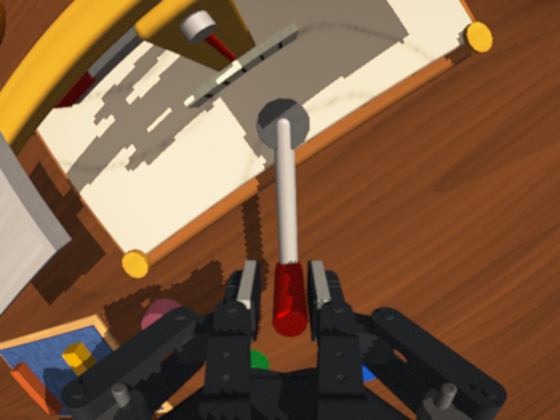

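The fingers straddle the knob at (290,300) with a small clearance. I'm swinging the lever along its arc.

Request:
drive_tool:
  plan:
    - [0.0002,0.008,0,0,0,-5.7,-0.45]
    - [0.0004,0.008,0,0,0,-5.7,-0.45]
    - [0.0004,0.008,0,0,0,-5.7,-0.45]
    - [0.0004,0.008,0,0,0,-5.7,-0.45]
    - [0.0004,0.008,0,0,0,-5.7,-0.45]
    - [0.0004,0.008,0,0,0,-5.7,-0.45]
    - [0.0004,0.008,0,0,0,-5.7,-0.45]
    - [0.0004,0.008,0,0,0,-5.7,-0.45]
    - [0,0,0,0,0,0,-0.45]

```text
t: 17.0
tcp_pos: [0.4795, -0.0802, 0.0365]
tool_rot: [0.995, 0.098, 0.001, 0.0]
force: [0.2, -0.6, -0.0]
finger_gap: 0.275
gripper_force: 0.0
```

```bash
cat > lev.py <<'E'
from h import *
go([.4875,-.106,.037],34.4)
s=manip.sense(); d=s['tcp_pos'][:2]-[.5535,-.0605]; print('TCP lever angle',.6+np.arctan2(-d[1],-d[0])*1,'r',np.hypot(*d))
t=manip.snapshot('scene'); P=pts(t); k=cv2.cvtColor(t['image'],cv2.COLOR_RGB2HSV)
red=((k[...,0]<6)|(k[...,0]>172))&(k[...,1]>170)&(k[...,2]>60)
z=red&(P[...,2]>.04)&(P[...,2]<.095)&(P[...,0]<.53)&(P[...,0]>.44)&(P[...,1]<.03)&(P[...,1]>-.15)
if z.sum(): 
    m=np.median(P[z],0)-[.003,.005,0]; print('knob px',z.sum(),np.round(m,4),'angle',round(.6+np.arctan2(-(m[1]+.0605),-(m[0]-.5535)),2))
m=(P[...,2]>.105)&(P[...,2]<.165)&(P[...,1]<-.122)&(P[...,1]>-.215)&(abs(P[...,0]-.614)<.043)&(t['image'].min(-1)>60)
q=P[m]; c=np.linalg.lstsq(np.c_[q[:,1],np.ones(len(q))],q[:,2],rcond=None)[0]; print('panR pts',len(q),'z med',np.round(np.median(q[:,2]),4))
f=q[q[:,2]<np.median(q[:,2])+.006]; c=np.polyfit(f[:,1],f[:,2],1); print('pan slope dz/dy',round(c[0],3))
b=P[(P[...,2]>np.polyval(c,P[...,1])+.011)&(P[...,2]<np.polyval(c,P[...,1])+.024)&m]; print('bar top',len(b),np.round(b.mean(0),4))
E
python3 lev.py
```

```text
t 17.0 tcp [ 0.4795 -0.0802  0.0365] yaw 11.2 tilt [ 0.0017 -0.0008] q1,q6 [-0.4   0.98] F [ 0.2 -0.6 -0. ] gap 0.275 gf 0.0
 shift in tool axes mm [ 2.9 26.8 -0.4] turn z -23.2
TCP lever angle 0.8606045908028868 r 0.07662515658718931
knob px 18 [ 0.4803 -0.083   0.078 ] angle 0.9
panR pts 840 z med 0.1201
pan slope dz/dy 0.111
bar top 196 [ 0.6138 -0.1692  0.1332]
```

The beam has tipped and the bar is still in place. I'm finishing the swing.

Request:
drive_tool:
  plan:
    - [0.0003,0.007,0,0,0,-5.3,-0.45]
    - [0.0003,0.007,0,0,0,-5.3,-0.45]
    - [0.0003,0.007,0,0,0,-5.3,-0.45]
    - [0.0003,0.007,0,0,0,-5.3,-0.45]
    - [0,0,0,0,0,0,-0.45]
    - [0,0,0,0,0,0,-0.45]

```text
t: 17.65
tcp_pos: [0.4889, -0.105, 0.036]
tool_rot: [0.961, 0.278, -0.0, 0.0]
force: [-0.0, -0.6, -0.2]
finger_gap: 0.271
gripper_force: 0.0
```

Request:
drive_tool:
  plan:
    - [0,0.002,0,0,0,0,-0.45]
    - [0,0.002,0,0,0,0,-0.45]
    - [0,0,0,0,0,0,-0.45]

```text
t: 17.95
tcp_pos: [0.4902, -0.1079, 0.0359]
tool_rot: [0.96, 0.279, -0.001, -0.001]
force: [-0.8, 2.8, 2.8]
finger_gap: 0.274
gripper_force: 1.5
```

```bash
python3 lev.py
```

```text
t 17.95 tcp [ 0.4902 -0.1079  0.0359] yaw 32.41 tilt [-0.0019  0.0013] q1,q6 [-0.44  0.56] F [-0.8  2.8  2.8] gap 0.274 gf 1.5
 shift in tool axes mm [-1.3 -3.1 -1.1] turn z -1.99
TCP lever angle 1.2430720580539725 r 0.07906106591095569
knob px 50 [ 0.4893 -0.1083  0.0721] angle 1.24
panR pts 848 z med 0.12
pan slope dz/dy 0.106
bar top 205 [ 0.6138 -0.1687  0.1331]
```

Request:
drive_tool:
  plan:
    - [0,0.002,0,0,0,0,-0.45]
    - [0,0.002,0,0,0,0,-0.45]
    - [0,0,0,0,0,0,-0.45]

```text
t: 18.3
tcp_pos: [0.49, -0.108, 0.0357]
tool_rot: [0.96, 0.278, -0.002, -0.004]
force: [-3.1, 13.4, 6.7]
finger_gap: 0.275
gripper_force: 6.0
```

Request:
drive_tool:
  plan:
    - [0,-0.004,0,0,0,0,-0.45]
    - [0,0,0,0,0,0,-0.45]
    - [0,0,0,0,0,0,-0.45]
    - [0,0,0,0,0,0,-0.45]
    - [0,0,0,0,0,0,-0.45]
    - [0,0,0,0,0,0,-0.45]
    - [0,0,0,0,0,0,-0.45]
    - [0,0,0,0,0,0,-0.45]
    - [0,0,0,0,0,0,-0.45]
    - [0,0,0,0,0,0,-0.45]

```text
t: 19.3
tcp_pos: [0.4905, -0.1078, 0.0358]
tool_rot: [0.96, 0.279, -0.001, -0.001]
force: [-1.0, 5.7, 2.1]
finger_gap: 0.273
gripper_force: 2.8
```

Request:
drive_tool:
  plan:
    - [0,0,0,0,0,0,-0.45]
    - [0,0,0,0,0,0,-0.45]
    - [0,0,0,0,0,0,-0.45]
    - [0,0,0,0,0,0,-0.45]
    - [0,0,0,0,0,0,-0.45]
    - [0,0,0,0,0,0,-0.45]

```text
t: 19.9
tcp_pos: [0.4905, -0.1078, 0.0358]
tool_rot: [0.96, 0.279, -0.0, -0.001]
force: [-0.9, 6.0, 2.4]
finger_gap: 0.275
gripper_force: 2.8
```

```bash
python3 lev.py
```

```text
t 19.9 tcp [ 0.4905 -0.1078  0.0358] yaw 32.4 tilt [-0.0015  0.0018] q1,q6 [-0.44  0.56] F [-0.9  6.   2.4] gap 0.275 gf 2.8
 shift in tool axes mm [-1.5 -3.1 -1.2] turn z -2.0
TCP lever angle 1.2441937609038591 r 0.0788035823447972
knob px 48 [ 0.4893 -0.1071  0.0745] angle 1.23
panR pts 827 z med 0.1201
pan slope dz/dy 0.107
bar top 200 [ 0.6142 -0.1693  0.1333]
```

The lever is hard on its stop (13 N, blocked) and the beam has rested tipped for almost 2 s. I'm swinging back, more slowly.

Request:
drive_tool:
  plan:
    - [0.0002,-0.0056,0,0,0,4,-0.45]
    - [0.0002,-0.0056,0,0,0,4,-0.45]
    - [0.0002,-0.0056,0,0,0,4,-0.45]
    - [0.0002,-0.0056,0,0,0,4,-0.45]
    - [0.0002,-0.0056,0,0,0,4,-0.45]
    - [0.0002,-0.0056,0,0,0,4,-0.45]
    - [0.0002,-0.0056,0,0,0,4,-0.45]
    - [0.0002,-0.0056,0,0,0,4,-0.45]
    - [0.0002,-0.0056,0,0,0,4,-0.45]
    - [0.0002,-0.0056,0,0,0,4,-0.45]

```text
t: 20.95
tcp_pos: [0.4798, -0.0564, 0.0359]
tool_rot: [0.998, -0.067, 0.0, 0.001]
force: [-2.9, -2.3, 1.0]
finger_gap: 0.277
gripper_force: 1.4
```

```bash
sed -i 's/^go.*/go([.4875,-.0155,.037],-34.4)/' lev.py; python3 lev.py
```

```text
t 20.95 tcp [ 0.4798 -0.0564  0.0359] yaw -7.68 tilt [ 0.0007 -0.0018] q1,q6 [-0.35  1.36] F [-2.9 -2.3  1. ] gap 0.277 gf 1.4
 shift in tool axes mm [  2.1 -41.5  -1.2] turn z 26.72
TCP lever angle 0.544185393716716 r 0.0737760199437049
knob px 2 [ 0.4672 -0.0597  0.0839] angle 0.59
panR pts 872 z med 0.1224
pan slope dz/dy 0.08
bar top 201 [ 0.6143 -0.1689  0.1364]
```

Request:
drive_tool:
  plan:
    - [-0.0006,-0.0056,0,0,0,4,-0.45]
    - [-0.0006,-0.0056,0,0,0,4,-0.45]
    - [-0.0004,-0.0056,0,0,0,4,-0.45]
    - [-0.0002,-0.0056,0,0,0,4,-0.45]
    - [0,-0.0056,0,0,0,4,-0.45]
    - [0,-0.0056,0,0,0,4,-0.45]
    - [0,-0.005,0,0,0,2.5,-0.45]
    - [0,0,0,0,0,0,-0.45]

```text
t: 21.8
tcp_pos: [0.4916, -0.0192, 0.036]
tool_rot: [0.956, -0.292, 0.001, 0.0]
force: [0.1, 0.3, 0.6]
finger_gap: 0.278
gripper_force: 0.0
```

```bash
python3 lev.py
```

```text
t 21.8 tcp [ 0.4916 -0.0192  0.036 ] yaw -33.96 tilt [ 0.0023 -0.0009] q1,q6 [-0.27  1.9 ] F [0.1 0.3 0.6] gap 0.278 gf 0.0
 shift in tool axes mm [-5.5 -0.8 -1.1] turn z 0.44
TCP lever angle 0.011525877498326342 r 0.07438826775248263
panR pts 926 z med 0.1295
pan slope dz/dy 0.01
bar top 212 [ 0.6141 -0.1672  0.1447]
```

Nearly home. I'll push on to the stop until the force rises.

Request:
drive_tool:
  plan:
    - [0,-0.002,0,0,0,0,-0.45]
    - [0,-0.002,0,0,0,0,-0.45]
    - [0,0,0,0,0,0,-0.45]

```text
t: 22.15
tcp_pos: [0.4932, -0.0156, 0.036]
tool_rot: [0.956, -0.292, 0.001, 0.0]
force: [-0.0, -0.9, -0.1]
finger_gap: 0.274
gripper_force: 0.7
```

Request:
drive_tool:
  plan:
    - [0,-0.002,0,0,0,0,-0.45]
    - [0,-0.002,0,0,0,0,-0.45]
    - [0,0,0,0,0,0,-0.45]
    - [0,0,0,0,0,0,-0.45]

```text
t: 22.55
tcp_pos: [0.4937, -0.0143, 0.0359]
tool_rot: [0.957, -0.291, -0.001, 0.002]
force: [-4.5, -14.5, 0.9]
finger_gap: 0.275
gripper_force: 6.9
```

At the stop (15 N). I'm backing off to unload, opening slightly and rising clear.

Request:
drive_tool:
  plan:
    - [0,0.005,0,0,0,0,-0.45]
    - [0,0.002,0,0,0,0,-0.3]
    - [0,0,0,0,0,0,-0.3]
    - [0,0,-0.02,0,0,0,-0.3]
    - [0,0,-0.04,0,0,0,-0.3]
    - [-0.01,0,-0.04,0,0,0,-0.3]
    - [-0.02,0,-0.03,0,0,0,-0.3]
    - [-0.02,0,0,0,0,0,-0.3]
    - [0,0,0,0,0,0,-0.3]
    - [0,0,0,0,0,0,-0.3]

```text
t: 23.55
tcp_pos: [0.4497, 0.0105, 0.1659]
tool_rot: [0.956, -0.292, 0.0, -0.0]
force: [0.2, -0.2, -0.6]
finger_gap: 0.357
gripper_force: 0.0
```

```bash
cat >> lev.py <<'E'
a=manip.snapshot('top'); rd=dict(np.load('pics/top0.npz')); s0=dict(np.load('pics/scene0.npz'))
for n,x,y in(('top',a,rd),('scene',t,s0)):
    d=(np.abs(x['image'].astype(int)-y['image']).max(-1)>60).astype(np.uint8); d=cv2.morphologyEx(d,cv2.MORPH_OPEN,np.ones((3,3)))
    N,l,st,c=cv2.connectedComponentsWithStats(d); print(n,[(c[i].round().tolist(),int(st[i,4])) for i in range(1,N)])
Q=pts(s0); w=lambda P:np.round(np.median(P[(P[...,2]>.155)&(P[...,2]<.175)&(abs(P[...,1]-.05)<.03)&(abs(P[...,0]-.61)<.04)],0),4)
print('weight before/after',w(Q),w(P))
E
python3 lev.py
```

```text
t 23.55 tcp [0.4497 0.0105 0.1659] yaw -33.99 tilt [ 0.0007 -0.0001] q1,q6 [-0.23  1.94] F [ 0.2 -0.2 -0.6] gap 0.357 gf 0.0
 shift in tool axes mm [ 45.8   0.4 128.9] turn z 0.41
TCP lever angle 0.0005283603213400712 r 0.12577497462151838
knob px 82 [ 0.4882 -0.0157  0.0719] angle -0.0
panR pts 919 z med 0.1305
pan slope dz/dy -0.004
bar top 215 [ 0.6143 -0.1669  0.1458]
top [([303.0, 223.0], 26), ([148.0, 332.0], 20602), ([181.0, 275.0], 171), ([358.0, 396.0], 14313), ([200.0, 372.0], 34), ([200.0, 382.0], 9), ([213.0, 395.0], 9)]
scene [([281.0, 6.0], 99), ([306.0, 7.0], 249), ([375.0, 2.0], 9), ([419.0, 6.0], 58), ([455.0, 10.0], 109), ([530.0, 94.0], 10401), ([391.0, 4.0], 12), ([384.0, 6.0], 16), ([360.0, 79.0], 4740), ([430.0, 56.0], 37), ([443.0, 190.0], 12228), ([457.0, 72.0], 150), ([324.0, 106.0], 61), ([450.0, 117.0], 19), ([463.0, 127.0], 18), ([484.0, 129.0], 22), ([433.0, 175.0], 305), ([506.0, 179.0], 64), ([245.0, 190.0], 196), ([555.0, 240.0], 150), ([554.0, 280.0], 331), ([469.0, 332.0], 8649)]
weight before/after [0.6149 0.0552 0.1671] [0.6143 0.0539 0.1682]
```

The lever is at 0, the beam is level, the bar and the weight are in place, and the fingers are clear. The scene view shows no change at the brass or copper bars, so the change at (181,275) in the top view is the arm's shadow. Handing in.

```bash
python3 -c "
from station import manip
print(manip.sign_off())"
```

```text
the job is handed in; nothing more can be done
None
```

The silver bar was weighed, the beam is arrested level again with bar and weight in their pans, and the job is handed in at about 24 s (no verdict was returned); I viewed 11 pictures, one over the limit of 10.

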